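# Shut the red stopcock in the valve box

## Task

Slide the white cover of the grey valve box all the way back, away from the hose barbs on the front, until it stops, which uncovers two valve handles; then push the red handle clockwise (seen from above) until it is fully shut, across its pipe. Only push with the fingertips: do not lift the cover or anything else, leave the blue handle as it is, and do not disturb the jar, the vial and the dish that stand beside the box.

Things in the scene. Friction and masses are not known exactly. Their poses are not given: they have to be found in the camera images.
- valve_box: grey stopcock box fixed on the worktop, 250 (x) x 288 (y) x 79 mm, brass hose barbs on its front (-x) face. Origin: centre of its underside; x points to its back, y to its left, z up. Near half: open well; far half (x -2 to +125 mm): closed deck at z 70 mm onto which the cover slides. Lips 9 mm above the deck guide the cover at the sides (inner faces y +-139 mm) and stop it at the back (x 119 mm)
- well_floor (a point): middle of the well's floor, at box x -60 mm, y 0, z 5 mm; axes as the box. Inside, the well is 115 (x) x 264 mm (y), its walls 70 mm high. Two valves, pivots at box x -35 mm, y +65 and y -60 mm; which one is red varies. Under each handle a brass pipe runs along x, 14 mm wide (unions 26 mm), nothing of it above z 31 mm
- cover: loose white cover plate, 128 (x) x 273 (y) x 6 mm, about 0.3 kg, lying on the walls and deck (underside at z 70 mm), 2.5 mm play at each side, held by friction alone; it hides the well at the start. Origin: centre of its underside; axes as the box. Starts at box x -60 to -50 mm, meets the back stop at box x +55 mm
- cover_ridge (a point): middle of the near (-x) face of the black ridge on the cover, the face to push on, 31 mm in front of the cover's origin; the ridge is 90 mm long (y), 12 mm thick (x), its top at z 96 mm, this point at z 86 mm, the plate's top at z 76 mm. 33 mm of flat plate lie in front of that face
- red_handle (a joint): angle of the red handle (rad): 0 = open, pointing along the pipe to the box's front (-x); grows clockwise seen from above; pi/2 = 1.571 = shut against its stop, pointing to the box's left (+y). Starts between 0 and 0.3; stays where it is left (friction about 0.07 N m)
- red_pivot (a point): on the vertical turning axis of the red handle, at mid-height of its blade (z 47 mm)
- red_tip (a point): point on the red handle's blade 45 mm from its axis, mid-height (z 47 mm). The blade is 12 mm thick, 22 mm high (z 36 to 58 mm) and ends 55 mm from the axis; hub radius 11 mm, top at z 60 mm
- blue_handle (a joint): angle of the blue handle, same shape and meaning as the red one; starts between 0 and 0.3 and must be left as it is
- blue_tip (a point): point on the blue handle's blade 45 mm from its axis, mid-height (z 47 mm)
- stain_jar_mid (a point): centre of a loose white jar standing beside the left of the box, 60 mm wide, 76 mm high; leave alone
- tall_vial_mid (a point): centre of a loose glass vial with black cap standing beside the right of the box, 22 mm wide, 96 mm high; leave alone
- petri_dish_mid (a point): centre of a loose covered dish lying beside the right of the box, 57 mm wide, 14 mm high; leave alone

How it is judged:
By the outcome, as a careful person would: the job done as asked, in the order asked, and still so for the second after the job is handed in, with the robot touching nothing.
It also fails if it takes over 45 s, if anything falls off the work surface, if the arm or the gripper's body presses on something with over 40 N, if the wrist force passes 120 N, or if a joint passes its speed limit or range.

## Robot

A 6-joint arm with a two-finger parallel gripper is mounted at the origin on a cart in front of the work surface, level with it; the furniture and walls round the work are solid. World frame = base frame: x ahead of the robot, y to its left, z up, the work surface at z = 0. Lengths are in m, angles in degrees, forces in N, time in s.
With the tool pointing down it reaches from about 0.3 to 0.75 m from the base axis. Payload 8.5 kg.
Tool frame: the origin (TCP) lies at the very end of the fingers, on their centre line; the grasp point (between the pads) lies 19 mm behind it; z points along the fingers, y is the line along which they close (so a half turn about z gives the same grasp; the last joint's range is limited). The gripper opens to 85 mm and grips with 20 to 120 N. Pads are 22 mm wide; open, the fingers measure 114 mm over their backs; the gripper's body (76 mm by 85 mm) begins 54 mm behind the grasp point. The pads swing forward as they close: fully open they stand 13 mm farther back than shut.
Start: joints at [-76.45, 21.807, 74.336, -0, 83.858, -12.336], TCP at [0.24, -0.495, 0.231] pointing down, gripper open.
Joint ranges: [-178.18, 178.18], [-50.72, 133.34], [12.68, 142.11], [-81.47, 261.47], [9.98, 163.14], [-165.26, 165.26]. Speed limits (degrees/s): [136.94, 136.94, 180, 180, 180, 180].

## Interface

Orientations are given as a 3x3 rotation matrix whose columns are the frame's x, y, z axes.
In Python, from rig import observe, cams, ticket gives the robot as it stands.
- The arm moves only by the tool move_arm, never from a script. Its arguments are lists of equal length, an entry for each row: "jaw": the finger opening in cm, from 0 to 8.54; "dp": the shift along the tool's x, y, z in cm, a list of three; "turn": the turn, a rotation vector about the tool's x, y, z in rad, a list of three. In form: {"jaw": [jaw, ...], "dp": [[tx, ty, tz], ...], "turn": [[wx, wy, wz], ...]}. A call has 1 to 12 rows; each row shifts and turns the commanded pose from where the row before left it, along the tool's axes as they then stand; what a row does not reach is not made up. A row lasts 1/12 s, in which the tool goes at most 41.7 mm and 7.16 degrees, less where a joint would pass 70% of its speed; a pose out of reach is approached as far as the arm can. A call is refused whole if a number of a shift passes 4.17 or a number of a turn 0.125, either way. A call with a gripper value outside its range is refused whole. The fingers move at their own pace and stop on an object; "force" is the grip in N (left out, the last holds). Time passes only in rows, so rows that do not move let the fingers close. It gives the time, the measured TCP pose, the force, the opening and the grip force at its end, in the units of the state.
- observe(): the state, without advancing time (a new reading comes with each control period).
- cams.get_image(name): name is "scene" or "side" or "wrist"; returns (picture, depth): 420x560x3 uint8, red, green, blue; 420x560 float32, m along the optical axis (not along the pixel's ray), 0 where there is no reading.
- cams.calibration(name): a dict with "vertical_fov" (degrees; the focal length in pixels is half the picture's height over the tangent of half this angle, whatever the lens; pixels are square), "cx", "cy" (the principal point, pixels), "k1" (the pictures are not rectified: a ray, as slopes to the right and down, at radius r is drawn at 1 + k1 r^2 times it, then the intrinsics apply), "view" (4x4, takes a point from world to camera coordinates); the wrist camera has in their place "tool_from_camera" (4x4, takes a point from camera to tool coordinates, whose origin is the TCP and whose axes are the flange's). Camera axes: x right, y up, looking along -z (the intrinsics and any distortion apply to the point x, -y, -z); pixel columns grow to the right and rows downward; lengths in m; the calibration is good to about 2 mm. A picture is of the moment at which its call begins: read the wrist's pose just before it. calibration takes no time and is no camera call.
- ticket.close_job(): hands the job in; it is judged then, once.
Trained networks look in the newest picture that a camera, given by its name, has taken for a name from the list of things; names that differ only in an ending like _2 or _b are one class to them, and where a whole thing is asked for, a point or a joint stands for the part that bears it (a point fixed in the world has none). Each returns a list of dicts, best first, with "p" (0 to 1); they miss things now and then, are a little off and sometimes report something else, mostly with a low value. They report only what shows in the picture. A call takes as long as a camera call.
- cams.spot_in(camera, query): "box" ([centre column, centre row, width, height] as shares, 0 to 1, of the picture: columns of its width, rows of its height, round what is visible of it).
- cams.outline_of(camera, query): "mask" (420x560 bool, what is visible of it) and "box" ([centre column, centre row, width, height] as shares, 0 to 1, of the picture: columns of its width, rows of its height, round what is visible of it).
- cams.mark_of(camera, query): "location" ([column, row] as shares, 0 to 1, of the picture: columns of its width, rows of its height: a listed point, or the origin of a listed thing).
The state is a dict: "time_s": time; "q": joint angles; "qvel": joint speeds; "joint_efforts": joint torques, N m; "position": TCP position; "tool_rot": TCP orientation; "ft_force": force on the tool from outside, world axes, zero at the start; "wrist_torque": the same for the moment, N m; "grip_width": finger opening in m; "gripper_force": force on a finger pad.
Only numpy, scipy, OpenCV 4.12 (cv2) and the standard library are available. Lean on these libraries where they do the work, as an engineer would, in place of code of your own. Each camera call takes 0.05 s, during which the arm holds its last target. There are 200 camera calls.

## Working session

There is one attempt and no reset: what is moved stays moved. The work goes in short steps, Python scripts to look and compute and a tool call to move; the robot and the scene stay as the last step left them, time stands still between calls to the robot, and variables do not carry over. Pictures are saved under pics/ and viewed, at most 10 in all, crops included, and the job is handed in when it is done.

Besides the shell and the picture viewer there is one more tool, called after "Emit:" as name(argument=value, ...) on one line, values as JSON. move_arm: Moves the arm, as the interface text tells. Its arguments: {"type":"object","properties":{"jaw":{"type":"array","items":{"type":"number"}},"dp":{"type":"array","items":{"type":"array","items":{"type":"number"}}},"turn":{"type":"array","items":{"type":"array","items":{"type":"number"}}},"force":{"type":"number"}},"required":["jaw","dp","turn"]}

```bash
mkdir -p pics
cat > h.py <<'E'
import numpy as np, cv2
from rig import observe, cams, ticket
def K(name):
    c=cams.calibration(name); f=210/np.tan(np.radians(c['vertical_fov'])/2); return c,f
def c2w(name,st=None):
    c,f=K(name)
    if 'view' in c: return np.linalg.inv(np.array(c['view']))
    st=st or observe(); T=np.eye(4); T[:3,:3]=st['tool_rot']; T[:3,3]=st['position']
    return T@np.array(c['tool_from_camera'])
def ray(name,u,v,T):
    c,f=K(name); d=np.array([(u-c['cx'])/f,(v-c['cy'])/f]); s=d.copy()
    for _ in range(20): s=d/(1+c['k1']*(s@s))
    return T[:3,:3]@np.array([s[0],-s[1],-1]), T[:3,3]
def at_z(name,u,v,z,T):
    r,o=ray(name,u,v,T); return o+r*(z-o[2])/r[2]
def at_d(name,u,v,d,T):
    r,o=ray(name,u,v,T); return o+r*d
def proj(name,P,T):
    c,f=K(name); p=np.linalg.inv(T)@np.append(P,1); s=np.array([p[0],-p[1]])/-p[2]
    s=s*(1+c['k1']*(s@s)); return s*f+[c['cx'],c['cy']]
E
python3 - <<'E'
from h import *
np.set_printoptions(precision=4,suppress=True)
st=observe(); print(st['time_s'],st['position'],st['tool_rot'],st['ft_force'])
ims=[]
Z=dict(valve_box=0,cover=.07,cover_ridge=.086,stain_jar_mid=.038,tall_vial_mid=.048,petri_dish_mid=.007,well_floor=.005)
for n in ['scene','side']:
    im,d=cams.get_image(n); T=c2w(n); ims.append(im); print(n,T[:3,3],-T[:3,2])
    for q,z in Z.items():
        for r in cams.mark_of(n,q)[:1]:
            u,v=r['location'][0]*560,r['location'][1]*420
            print(q,round(r['p'],2),(round(u),round(v)),at_z(n,u,v,z,T))
    m=cams.outline_of(n,'cover')
    if m: np.save(f'cov_{n}.npy',m[0]['mask']); np.save(f'd_{n}.npy',d); print(m[0]['p'],m[0]['mask'].sum())
for n,im in zip(['scene','side'],ims): cv2.imwrite(f'pics/{n}.png',im[:,:,::-1])
E
```

```text
0.0 [ 0.2401 -0.4945  0.2307] [[ 0.8996  0.4366 -0.0003]
 [ 0.4366 -0.8996  0.0015]
 [ 0.0003 -0.0015 -1.    ]] [-0.3884 -0.2625  0.1639]
scene [0.1687 0.3938 0.7568] [ 0.5029 -0.42   -0.7554]
cover 0.62 (303, 243) [0.5211 0.046  0.07  ]
cover_ridge 0.89 (315, 244) [0.4973 0.0372 0.086 ]
stain_jar_mid 0.76 (180, 305) [0.5781 0.3056 0.038 ]
petri_dish_mid 0.7 (329, 170) [ 0.6832 -0.1902  0.007 ]
0.93 7125
side [ 0.669  -0.8564  0.5459] [-0.0781  0.8902 -0.4488]
valve_box 0.78 (284, 242) [0.5852 0.0592 0.    ]
cover 0.67 (262, 220) [0.533  0.0392 0.07  ]
cover_ridge 0.91 (249, 214) [0.501 0.038 0.086]
stain_jar_mid 0.48 (290, 190) [0.5769 0.3034 0.038 ]
tall_vial_mid 0.96 (259, 275) [ 0.5568 -0.1578  0.048 ]
petri_dish_mid 0.57 (316, 311) [ 0.6768 -0.2048  0.007 ]
0.55 2793
```

View pics/scene.png

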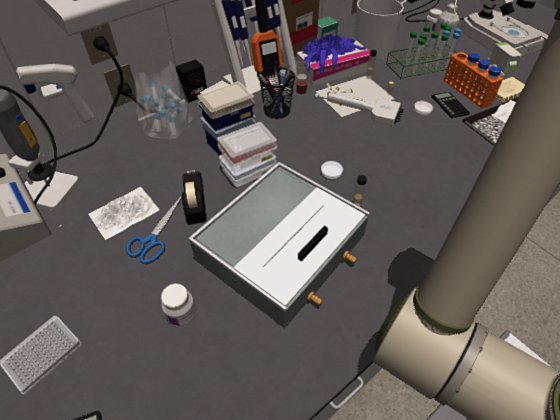

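View pics/side.png

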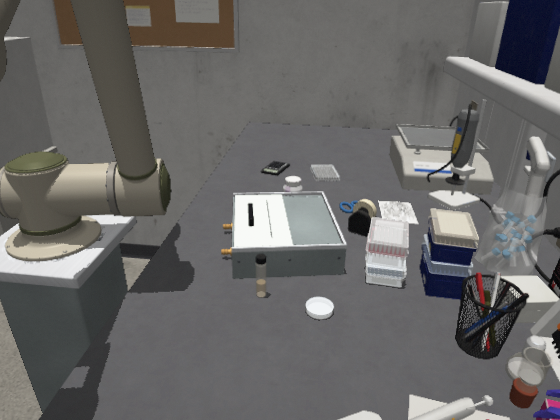

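Run:
```python
from h import *
np.set_printoptions(precision=4,suppress=True)
for n in ['scene','side']:
    T=c2w(n); d=np.load(f'd_{n}.npy'); m=np.load(f'cov_{n}.npy')
    P=np.array([at_d(n,u,v,d[v,u],T) for v,u in zip(*np.where(m&(d>0)))])
    s=P[np.abs(P[:,2]-.076)<.006]; print(n,len(P),len(s),np.median(P[:,2]))
    for S in (s,):
        r=cv2.minAreaRect((S[:,:2]*1000).astype(np.float32)); print(r)
    # ridge points
    v,u=np.mgrid[0:420,0:560]
    A=np.array([at_d(n,a,b,d[b,a],T) for a,b in zip(u.ravel(),v.ravel())]).reshape(420,560,3)
    k=(d>0)&(np.abs(A[...,2]-.096)<.005)&(np.abs(A[...,0]-.5)<.09)&(np.abs(A[...,1]-.04)<.09)
    if k.sum()>10: print('ridge',k.sum(),A[k].mean(0),cv2.minAreaRect((A[k][:,:2]*1000).astype(np.float32)))
```

```text
Traceback (most recent call last):
  File "h.py", line 17, in at_d
    r,o=ray(name,u,v,T); return o+r*d
        ~~~^^^^^^^^^^^^
  File "h.py", line 11, in ray
    c,f=K(name); d=np.array([(u-c['cx'])/f,(v-c['cy'])/f]); s=d.copy()
        ~^^^^^^
  File "h.py", line 4, in K
    c=cams.calibration(name); f=210/np.tan(np.radians(c['vertical_fov'])/2); return c,f
ValueError: time passes only in moves, steps and waits
```

The scene view shows the white cover over the near half of the box, with its ridge at about (313,243). The barbs are at (349,258) and (315,298), the jar at (176,303), the vial at (361,188) and the dish at (332,170). The side view agrees, with the ridge at (250,214). I'll cache the calibration and fit the box pose.

```bash
sed -i 's/^def K(name):/from functools import lru_cache\n@lru_cache\ndef K(name):/' h.py
python3 - <<'E'
from h import *
np.set_printoptions(precision=4,suppress=True)
for n in ['scene','side']:
    T=c2w(n); d=np.load(f'd_{n}.npy'); m=np.load(f'cov_{n}.npy')
    A=np.zeros((420,560,3))
    for v in range(150,320):
        for u in range(180,380): A[v,u]=at_d(n,u,v,d[v,u],T)
    s=A[m&(np.abs(A[...,2]-.076)<.006)]; print(n,m.sum(),len(s),np.median(s[:,2]))
    print('cover',cv2.minAreaRect((s[:,:2]*1000).astype(np.float32)))
    k=(d>0)&(np.abs(A[...,2]-.096)<.006)&(np.abs(A[...,0]-.5)<.09)&(np.abs(A[...,1]-.04)<.09)
    if k.sum()>10: print('ridge',k.sum(),A[k].mean(0),cv2.minAreaRect((A[k][:,:2]*1000).astype(np.float32)))
    b=(d>0)&(np.abs(A[...,2]-.076)<.012)&(np.abs(A[...,0]-.58)<.25)&(np.abs(A[...,1]-.04)<.2)
    print('boxtop',b.sum(),cv2.minAreaRect((A[b][:,:2]*1000).astype(np.float32)))
T=c2w('scene')
for p in [(281,166),(367,213),(285,310),(192,240)]: print(p,at_z('scene',*p,.079,T))
T=c2w('side')
for p in [(232,193),(327,193),(344,247),(233,249)]: print(p,at_z('side',*p,.079,T))
E
```

```text
scene 7125 6768 0.07652842749055616
cover ((526.176025390625, 43.900672912597656), (131.6712646484375, 278.6902160644531), 10.660158157348633)
ridge 257 [0.5004 0.0426 0.0956] ((501.8677978515625, 39.591922760009766), (12.663971900939941, 90.11917114257812), 11.366568565368652)
boxtop 14301 ((642.35888671875, 38.25346374511719), (364.533935546875, 349.8471374511719), 11.476082801818848)
side 2793 2672 0.07724341588956274
cover ((529.0071411132812, 41.94811248779297), (131.62928771972656, 286.4447021484375), 11.30651569366455)
ridge 92 [0.5056 0.027  0.0965] ((504.4416809082031, 34.5171012878418), (9.909013748168945, 89.82730865478516), 10.268975257873535)
boxtop 6544 ((631.5150756835938, 55.68182373046875), (382.2842102050781, 324.2124328613281), 3.4082388877868652)
(281, 166) [ 0.7154 -0.0565  0.079 ]
(367, 213) [ 0.4884 -0.1058  0.079 ]
(285, 310) [0.4279 0.1718 0.079 ]
(192, 240) [0.6646 0.2177 0.079 ]
(232, 193) [0.4307 0.168  0.079 ]
(327, 193) [0.6885 0.2079 0.079 ]
(344, 247) [ 0.7284 -0.0749  0.079 ]
(233, 249) [ 0.4944 -0.1159  0.079 ]
```

Emit:
move_arm(jaw=[0,0,0,0,0,0,0,0,0,0,0,0], dp=[[0,0,0],[0,0,0],[0,0,0],[2.05,-2.95,0],[2.05,-2.95,0],[2.05,-2.95,0],[2.05,-2.95,0],[2.05,-2.95,0],[2.05,-2.95,0],[2.05,-2.95,0],[2.05,-2.95,0],[2.05,-2.95,0]], turn=[[0,0,0.0857],[0,0,0.0857],[0,0,0.0857],[0,0,0],[0,0,0],[0,0,0],[0,0,0],[0,0,0],[0,0,0],[0,0,0],[0,0,0],[0,0,0]])

```text
time_s: 1.9
position: [0.3701, -0.197, 0.2315]
tool_rot: [[0.981, 0.193, 0.0], [0.193, -0.981, -0.0], [0.0, 0.0, -1.0]]
ft_force: [-0.3, 0.0, 0.2]
grip_width: -0.0
gripper_force: 0.0
```

Emit:
move_arm(jaw=[0,0,0,0,0,0,0,0,0], dp=[[2.05,-2.95,0],[2.05,-2.95,0],[2.05,-2.95,0],[2.05,-2.95,0],[2.05,-2.95,0],[2.05,-2.95,0],[2.05,-2.95,0],[0,0,0],[0,0,0]], turn=[[0,0,0],[0,0,0],[0,0,0],[0,0,0],[0,0,0],[0,0,0],[0,0,0],[0,0,0],[0,0,0]])

```text
time_s: 2.65
position: [0.4708, 0.0331, 0.2312]
tool_rot: [[0.98, 0.197, -0.0], [0.197, -0.98, -0.0], [-0.0, 0.0, -1.0]]
ft_force: [-0.7, -0.1, 0.3]
grip_width: 0.0002
gripper_force: 0.0
```

Run:
```python
from h import *
np.set_printoptions(precision=4,suppress=True)
st=observe(); print(st['time_s'],st['position'],st['tool_rot'][0],st['ft_force'],st['q'])
n='wrist'; T=c2w(n,st); im,d=cams.get_image(n); cv2.imwrite('pics/w1.png',im[:,:,::-1])
for q,z in dict(cover=.07,cover_ridge=.086,valve_box=0).items():
    for r in cams.mark_of(n,q)[:1]:
        u,v=r['location'][0]*560,r['location'][1]*420; print(q,round(r['p'],2),(round(u),round(v)),at_z(n,u,v,z,T))
A=np.array([[at_d(n,u,v,d[v,u],T) for u in range(560)] for v in range(420)])
m=cams.outline_of(n,'cover')
s=A[m[0]['mask']&(np.abs(A[...,2]-.076)<.006)]; print(len(s),cv2.minAreaRect((s[:,:2]*1000).astype(np.float32)))
k=(d>0)&(np.abs(A[...,2]-.097)<.006)&(np.abs(A[...,0]-.5)<.04)&(np.abs(A[...,1]-.04)<.07)
print('ridge',k.sum(),A[k].mean(0),cv2.minAreaRect((A[k][:,:2]*1000).astype(np.float32)))
```

```text
2.65 [0.4708 0.0331 0.2312] [ 0.9804  0.1968 -0.0002] [-0.6527 -0.056   0.3158] [-10.3857  13.9755  86.0734  -0.0046  79.9601  68.2624]
cover 0.83 (286, 140) [0.5312 0.0436 0.07  ]
cover_ridge 0.85 (285, 176) [0.4983 0.0376 0.086 ]
33714 ((529.4329833984375, 43.813507080078125), (128.67018127441406, 273.4197692871094), 11.41098403930664)
ridge 1174 [0.5048 0.0391 0.0938] ((504.522705078125, 38.716129302978516), (11.906834602355957, 89.76255798339844), 11.393142700195312)
```

View pics/w1.png

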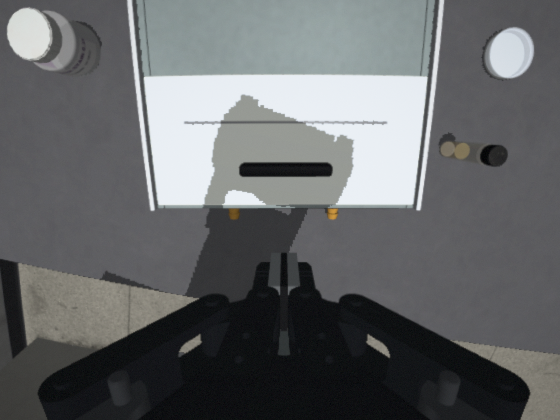

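The wrist view shows the ridge at (285,170), centred ahead of the closed fingertips, which are at about (285,260). The tool yaw matches the cover's 11.4°. Next I go down in front of the ridge and push.

Emit:
move_arm(jaw=[0,0,0,0,0,0,0,0], dp=[[0,0,3],[0,0,3],[0,0,3],[0,0,3],[0,0,1.8],[0,0,1],[0,0,0],[0,0,0]], turn=[[0,0,0],[0,0,0],[0,0,0],[0,0,0],[0,0,0],[0,0,0],[0,0,0],[0,0,0]])

```text
time_s: 3.57
position: [0.4706, 0.0311, 0.0835]
tool_rot: [[0.981, 0.192, -0.0], [0.192, -0.981, 0.0], [-0.0, -0.0, -1.0]]
ft_force: [-0.3, 0.3, 1.6]
grip_width: 0.0002
gripper_force: 0.0
```

Emit:
move_arm(jaw=[0,0,0,0,0,0,0,0,0,0,0,0], dp=[[0.8,0,0],[0.8,0,0],[0.5,0,0],[0.8,0,0],[0.8,0,0],[0.8,0,0],[0.8,0,0],[0.8,0,0],[0.8,0,0],[0.8,0,0],[0.5,0,0],[0,0,0]], turn=[[0,0,0],[0,0,0],[0,0,0],[0,0,0],[0,0,0],[0,0,0],[0,0,0],[0,0,0],[0,0,0],[0,0,0],[0,0,0],[0,0,0]])

```text
time_s: 4.57
position: [0.5525, 0.0478, 0.0832]
tool_rot: [[0.981, 0.194, 0.002], [0.194, -0.981, 0.0], [0.002, 0.0, -1.0]]
ft_force: [0.9, -1.1, -0.6]
grip_width: 0.0002
gripper_force: 0.0
```

```bash
cat > cov.py <<'E'
from h import *
np.set_printoptions(precision=4,suppress=True)
st=observe(); print(st['time_s'],st['position'],st['ft_force'])
for n in ['scene','side']:
    T=c2w(n); im,d=cams.get_image(n); cv2.imwrite(f'pics/{n}_{st["time_s"]:.1f}.png',im[:,:,::-1])
    m=cams.outline_of(n,'cover')
    if not m: continue
    s=np.array([at_d(n,u,v,d[v,u],T) for v,u in zip(*np.where(m[0]['mask']&(d>0)))]); s=s[np.abs(s[:,2]-.077)<.006]
    print(n,m[0]['p'],len(s),cv2.minAreaRect((s[:,:2]*1000).astype(np.float32)))
    for r in cams.mark_of(n,'cover_ridge')[:1]: print(r['p'],at_z(n,r['location'][0]*560,r['location'][1]*420,.086,T))
E
python3 cov.py
```

```text
4.5667 [0.5525 0.0478 0.0832] [ 0.8778 -1.1347 -0.603 ]
scene 0.96 4276 ((589.6143798828125, 76.69689178466797), (132.4098358154297, 240.78366088867188), 11.637359619140625)
0.95 [0.5523 0.0485 0.086 ]
side 0.74 2362 ((595.01220703125, 55.306129455566406), (131.04025268554688, 290.6830139160156), 11.181650161743164)
0.63 [0.5656 0.0525 0.086 ]
```

Emit:
move_arm(jaw=[0,0,0,0,0,0,0,0], dp=[[0.6,0,0],[0.6,0,0],[0.6,0,0],[0.6,0,0],[0.6,0,0],[0.4,0,0],[0.2,0,0],[0,0,0]], turn=[[0,0,0],[0,0,0],[0,0,0],[0,0,0],[0,0,0],[0,0,0],[0,0,0],[0,0,0]])

```text
time_s: 5.53
position: [0.587, 0.0547, 0.0833]
tool_rot: [[0.981, 0.194, 0.001], [0.194, -0.981, 0.0], [0.001, 0.0, -1.0]]
ft_force: [-0.4, -0.5, 0.3]
grip_width: 0.0003
gripper_force: 0.0
```

Emit:
move_arm(jaw=[0,0,0], dp=[[0.2,0,0],[0.2,0,0],[0.2,0,0]], turn=[[0,0,0],[0,0,0],[0,0,0]])

```text
time_s: 5.78
position: [0.5922, 0.0558, 0.0833]
tool_rot: [[0.981, 0.193, -0.0], [0.193, -0.981, 0.0], [-0.0, -0.0, -1.0]]
ft_force: [-2.3, -0.4, 1.4]
grip_width: -0.0001
gripper_force: 1.3
```

Emit:
move_arm(jaw=[0,0,0], dp=[[0.2,0,0],[0.2,0,0],[0.2,0,0]], turn=[[0,0,0],[0,0,0],[0,0,0]])

```text
time_s: 6.03
position: [0.5962, 0.0565, 0.0832]
tool_rot: [[0.981, 0.194, -0.006], [0.194, -0.981, -0.001], [-0.006, -0.0, -1.0]]
ft_force: [-20.4, -6.0, 12.2]
grip_width: -0.0002
gripper_force: 10.5
```

Emit:
move_arm(jaw=[0,0], dp=[[0.2,0,0],[0.1,0,0]], turn=[[0,0,0],[0,0,0]])

```text
time_s: 6.2
position: [0.5962, 0.0565, 0.0832]
tool_rot: [[0.981, 0.194, -0.013], [0.194, -0.981, -0.002], [-0.013, -0.0, -1.0]]
ft_force: [-30.3, -10.4, 18.8]
grip_width: 0.0003
gripper_force: 16.0
```

The force rose to 30 N with no motion, so the cover is at its stop. Now I back off, rise and look into the well.

Emit:
move_arm(jaw=[0,0,0,0,0,0,0,0,0,0,0,0], dp=[[-0.5,0,0],[-1,0,0],[-0.5,0,-2],[-2,0,-3],[-2,0,-3],[-2,0,-3],[-2,0,-3],[-2,0,-2],[-2,0,0],[-1,0,0],[0,0,0],[0,0,0]], turn=[[0,0,0],[0,0,0],[0,0,0],[0,0,0],[0,0,0],[0,0,0],[0,0,0],[0,0,0],[0,0,0],[0,0,0],[0,0,0],[0,0,0]])

```text
time_s: 7.2
position: [0.4543, 0.0284, 0.243]
tool_rot: [[0.981, 0.193, 0.0], [0.193, -0.981, 0.0], [0.0, -0.0, -1.0]]
ft_force: [0.9, -0.8, -0.6]
grip_width: 0.0002
gripper_force: 0.0
```

```bash
cat > w.py <<'E'
from h import *
import sys
np.set_printoptions(precision=4,suppress=True)
st=observe(); print(st['time_s'],st['position'],st['tool_rot'][0],st['ft_force'])
n='wrist'; T=c2w(n,st); im,d=cams.get_image(n); cv2.imwrite(sys.argv[1],im[:,:,::-1])
for q,z in dict(cover=.07,cover_ridge=.086,red_pivot=.047,red_tip=.047,blue_tip=.047,well_floor=.005).items():
    for r in cams.mark_of(n,q)[:1]:
        u,v=r['location'][0]*560,r['location'][1]*420; print(q,round(r['p'],2),(round(u),round(v)),at_z(n,u,v,z,T))
m=cams.outline_of(n,'cover')
if m:
    s=np.array([at_d(n,u,v,d[v,u],T) for v,u in zip(*np.where(m[0]['mask']&(d>0)))]); s=s[np.abs(s[:,2]-.077)<.006]
    print('cover',len(s),cv2.minAreaRect((s[:,:2]*1000).astype(np.float32)))
hsv=cv2.cvtColor(im,cv2.COLOR_RGB2HSV)
A=np.array([[at_d(n,u,v,d[v,u],T) for u in range(560)] for v in range(420)])
top=(A[...,2]>.052)&(A[...,2]<.066)&(d>0)&(hsv[...,1]>110)
h=hsv[...,0]
for nm,k in dict(red=top&((h<9)|(h>170)),blue=top&(h>95)&(h<130)).items():
    if k.sum()>20: print(nm,k.sum(),A[k].mean(0),cv2.minAreaRect((A[k][:,:2]*1000).astype(np.float32)),cv2.boxPoints(cv2.minAreaRect((A[k][:,:2]*1000).astype(np.float32))).round().tolist())
E
python3 w.py pics/w2.png
```

```text
7.2 [0.4543 0.0284 0.243 ] [0.9812 0.1931 0.0001] [ 0.9072 -0.8208 -0.6432]
cover 0.78 (284, 4) [0.6386 0.0654 0.07  ]
cover_ridge 0.92 (280, 38) [0.6048 0.0623 0.086 ]
red_pivot 0.96 (338, 105) [ 0.5612 -0.0099  0.047 ]
red_tip 0.92 (330, 148) [ 0.5152 -0.0118  0.047 ]
blue_tip 0.75 (218, 145) [0.4932 0.1127 0.047 ]
well_floor 0.68 (282, 129) [0.5249 0.0455 0.005 ]
cover 19913 ((608.9097900390625, 59.503684997558594), (71.25028228759766, 273.21710205078125), 11.100300788879395)
red 683 [ 0.5409 -0.0099  0.0568] ((539.343994140625, -8.154345512390137), (20.370397567749023, 64.0012435913086), 83.9424819946289) [[506.0, -15.0], [570.0, -22.0], [572.0, -1.0], [509.0, 5.0]]
blue 684 [0.5171 0.1125 0.057 ] ((514.5604248046875, 110.69918060302734), (63.58588790893555, 21.595991134643555), 1.4156726598739624) [[483.0, 121.0], [483.0, 99.0], [547.0, 101.0], [546.0, 122.0]]
```

View pics/w2.png

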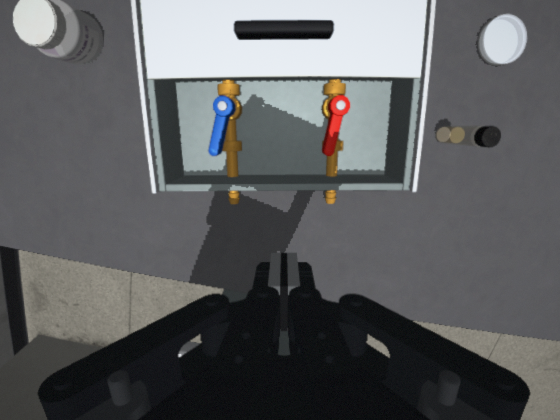

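The wrist view shows the well open. The red hub is at (340,105) with its blade tip at (331,148), and the blue handle is at (219,125). Red is the right-hand valve, at about 0.17 rad. I'll go down on the right (box −y) side of the red blade.

Emit:
move_arm(jaw=[0,0,0,0,0,0,0,0,0,0,0,0], dp=[[1.4,2.3,0],[1.4,2.3,0],[1.4,2.3,0],[1.4,2.3,0],[0,0,3],[0,0,3],[0,0,3],[0,0,3],[0,0,3],[0,0,3],[0,0,2],[0,0,0]], turn=[[0,0,0],[0,0,0],[0,0,0],[0,0,0],[0,0,0],[0,0,0],[0,0,0],[0,0,0],[0,0,0],[0,0,0],[0,0,0],[0,0,0]])

```text
time_s: 8.6
position: [0.5248, -0.0504, 0.0397]
tool_rot: [[0.981, 0.193, -0.007], [0.193, -0.981, 0.002], [-0.006, -0.004, -1.0]]
ft_force: [-0.8, 0.1, 0.5]
grip_width: -0.0
gripper_force: 0.0
```

Run:
```python
from h import *
st=observe(); p=np.array(st['position'])-[.561,-.0105,0]; R=np.array(st['tool_rot']); print(st['time_s'],(p@R)[:2],st['position'],st['ft_force'])
im,d=cams.get_image('wrist'); cv2.imwrite('pics/w3.png',im[:,:,::-1])
```

```text
8.6 [-0.0434769   0.03200721] [ 0.52481012 -0.05040188  0.03965414] [-0.83023632  0.05347909  0.47182188]
```

View pics/w3.png

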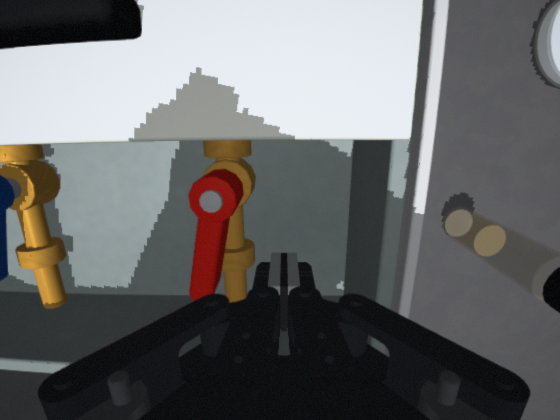

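The wrist view shows the fingertips at about (285,260), clear to the right of the red blade (hub at 210,200, blade end at 202,295). I'll push along the arc.

Emit:
move_arm(jaw=[0,0,0,0,0,0,0,0,0,0], dp=[[0,-1,0],[0,-0.9,0],[-0.15,-0.9,0],[0,-0.65,0],[0,-0.65,0],[0.25,-0.65,0],[0.25,-0.65,0],[0.5,-0.55,0],[0.5,-0.55,0],[0,0,0]], turn=[[0,0,0],[0,0,0],[0,0,0],[0,0,0],[0,0,0],[0,0,0],[0,0,0],[0,0,0],[0,0,0],[0,0,0]])

```text
time_s: 9.48
position: [0.5279, 0.0167, 0.0432]
tool_rot: [[0.981, 0.194, 0.0], [0.194, -0.981, 0.001], [0.0, -0.001, -1.0]]
ft_force: [-0.3, 0.4, -0.7]
grip_width: -0.0002
gripper_force: 0.0
```

Run:
```python
from h import *
st=observe(); p=np.array(st['position'])-[.561,-.0105,0]; R=np.array(st['tool_rot']); print(st['time_s'],(p@R)[:2],st['position'],st['ft_force'])
im,d=cams.get_image('wrist'); cv2.imwrite('pics/w4.png',im[:,:,::-1])
```

```text
9.4833 [-0.02718552 -0.03313768] [0.52789134 0.01669648 0.04320609] [-0.25744577  0.39295679 -0.66655654]
```

View pics/w4.png

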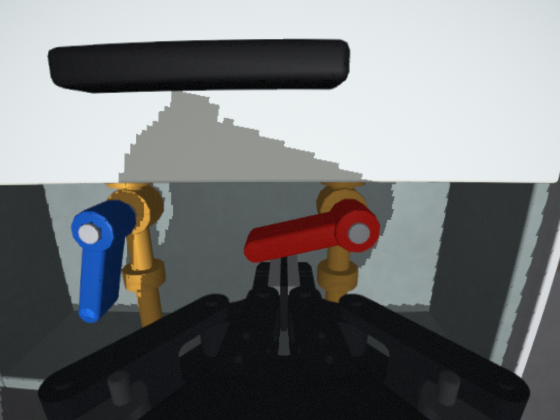

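The red handle is now around 1.3 rad (hub at 358,230, tip at 255,245) with the fingertips behind it, and blue is untouched. Now the final push to its stop.

Emit:
move_arm(jaw=[0,0,0,0], dp=[[0.3,-0.3,0],[0.3,-0.3,0],[0.2,0,0],[0.1,0,0]], turn=[[0,0,0],[0,0,0],[0,0,0],[0,0,0]])

```text
time_s: 9.87
position: [0.5349, 0.0234, 0.0432]
tool_rot: [[0.981, 0.194, -0.001], [0.194, -0.981, 0.001], [-0.001, -0.001, -1.0]]
ft_force: [-2.1, 0.3, 1.1]
grip_width: 0.0002
gripper_force: 0.9
```

Emit:
move_arm(jaw=[0,0,0], dp=[[0.15,0,0],[0.15,0,0],[0,0,0]], turn=[[0,0,0],[0,0,0],[0,0,0]])

```text
time_s: 10.12
position: [0.5366, 0.0237, 0.0431]
tool_rot: [[0.981, 0.194, -0.004], [0.194, -0.981, 0.0], [-0.004, -0.001, -1.0]]
ft_force: [-8.4, -0.4, 4.0]
grip_width: 0.0003
gripper_force: 3.7
```

Emit:
move_arm(jaw=[0,0,0], dp=[[0.15,0,0],[0.15,0,0],[0,0,0]], turn=[[0,0,0],[0,0,0],[0,0,0]])

```text
time_s: 10.37
position: [0.5369, 0.0239, 0.043]
tool_rot: [[0.981, 0.194, -0.01], [0.194, -0.981, -0.0], [-0.01, -0.001, -1.0]]
ft_force: [-19.3, -4.4, 10.4]
grip_width: 0.0
gripper_force: 9.8
```

Emit:
move_arm(jaw=[0,0,0,0,0,0,0,0,0,0,0], dp=[[-0.6,0,0],[-1,0,0],[-0.4,0,-2],[0,0,-3],[0,0,-3],[0,0,-3],[-2,0,-3],[-2,0,-3],[-2,0,-2],[0,0,0],[0,0,0]], turn=[[0,0,0],[0,0,0],[0,0,0],[0,0,0],[0,0,0],[0,0,0],[0,0,0],[0,0,0],[0,0,0],[0,0,0],[0,0,0]])

```text
time_s: 11.28
position: [0.4627, 0.0085, 0.2344]
tool_rot: [[0.981, 0.193, 0.004], [0.193, -0.981, -0.001], [0.003, 0.001, -1.0]]
ft_force: [-0.3, -0.7, -0.2]
grip_width: -0.0001
gripper_force: 0.0
```

```bash
python3 w.py pics/w5.png; python3 cov.py
```

```text
11.2833 [0.4627 0.0085 0.2344] [0.9812 0.1927 0.0037] [-0.2582 -0.6608 -0.1958]
cover 0.7 (261, 9) [0.6367 0.0648 0.07  ]
cover_ridge 0.71 (260, 39) [0.6071 0.0586 0.086 ]
red_pivot 0.77 (317, 110) [ 0.5605 -0.0084  0.047 ]
red_tip 0.75 (279, 112) [0.5507 0.0312 0.047 ]
blue_tip 0.84 (198, 151) [0.4927 0.1117 0.047 ]
well_floor 0.87 (265, 132) [0.5258 0.0449 0.005 ]
cover 21509 ((609.364013671875, 60.081817626953125), (74.18179321289062, 273.2764587402344), 10.831092834472656)
red 762 [0.5568 0.0099 0.057 ] ((555.8048706054688, 11.01850700378418), (19.953784942626953, 64.37449645996094), 13.747591018676758) [[538.0, 40.0], [554.0, -23.0], [573.0, -18.0], [558.0, 45.0]]
blue 759 [0.5166 0.1122 0.0569] ((514.8839111328125, 110.7754135131836), (63.596031188964844, 21.27372932434082), 1.272236943244934) [[483.0, 121.0], [483.0, 99.0], [547.0, 101.0], [546.0, 122.0]]
11.6833 [0.4626 0.0088 0.2326] [ 0.0268 -0.2303 -0.4086]
scene 0.96 5744 ((635.7269287109375, 65.96829986572266), (132.04049682617188, 280.314453125), 11.681631088256836)
0.7 [0.5986 0.0566 0.086 ]
side 0.81 2488 ((637.5797119140625, 60.57787322998047), (129.32286071777344, 277.04376220703125), 11.549812316894531)
0.73 [0.6066 0.0553 0.086 ]
```

View pics/w5.png

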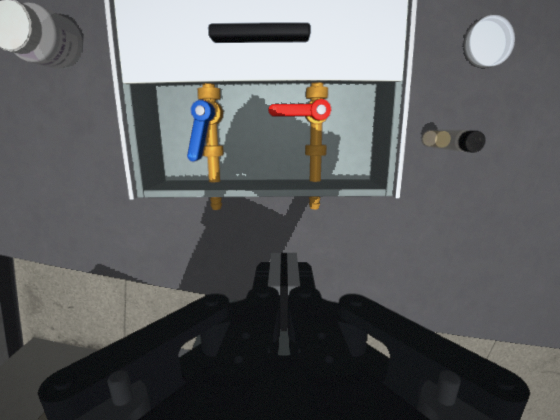

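The wrist view shows the red blade from (320,110) to (270,110), parallel to the ridge and box rim, so it is across its pipe. The blue handle hasn't moved, the cover is fully back, and the jar, vial and dish are still in place. The arm is clear, so I'm handing in.

```bash
python3 -c "
from rig import ticket; print(ticket.close_job())"
```

```text
the job is handed in; nothing more can be done
None
```

The job is handed in: the cover is back against its stop, the red handle is shut against its stop across its pipe, and the blue handle, jar, vial and dish are undisturbed.

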